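# Hold the shaker's stop collar on the flat of its drive shaft

## Task

The stop collar on the staining shaker's drive shaft has slid down: lift the loose cap off the drive and stand it upright, gently, on the clear bench, then take the bare shaft in the fingers, feel for its flat and turn the shaft until the flat faces the control panel. Then lift the collar until its screw is half-way up the flat, with the screw square over the flat, and finish still holding the collar there so that I can tighten the screw from the panel side. Leave everything else where it is.

Things in the scene. Friction and masses are not known exactly. Their poses are not given: they have to be found in the camera images.
- shaker: Orbital shaker, platform off, fixed. Housing 220 (x) by 240 (y) mm, origin under its centre on the bench, flat top at 80 mm. Grey sloping control panel along its +x side (to x = 155 mm, lower than the top). Mid-top a round boss, diameter 52, top at 88 mm, carries the upright drive shaft on the origin's axis. At x = +-88, y = +-98 mm four platform studs, 20 mm wide, rise to 110 mm.
- drive_shaft: Upright steel shaft, diameter 16, 60 mm long; origin on its axis at the boss top, 88 mm above the bench, z up. Lowest 20 mm round; from there to the end one side has a flat 3 mm deep (13 mm from flat to round back); x points out of the flat. Turns without stops about z against 0.12 N m drag, stays where left. At the start the flat is 0.5 to 1.45 rad anticlockwise from above of the panel side.
- shaft_flat (a point): Middle of the shaft's flat: 5 mm from the axis, 40 mm above the boss; its x axis points out of the flat.
- collar: Plain aluminium stop collar loose on the shaft: outer diameter 36, height 16, bore 18 mm, 60 to 130 g. Origin on its axis at its underside, z up; at the start it lies on the boss, under the cap, its screw within 1.3 rad of the panel side. Its screw sticks out to +x, 8 mm above its underside. It slides and turns freely on the shaft and falls if it is let go.
- collar_screw (a point): Outer end of the collar's screw head (diameter 7 mm, 6 mm proud of the collar): 23.5 mm from the collar's axis along its +x, 8 mm above its underside.
- cap: Loose grey plastic cap over shaft, collar and boss, standing on the housing's top: round cup, mouth down, outer diameter 64, inner 56, 75 mm high (71 deep), on top a round knob, diameter 24 mm, from 79 to 97 mm. Origin at the centre of its open lower rim, z up. About 80 g. Clears the shaft when lifted 70 mm.
- hex_key: Hex key, 75 mm along y, 5 mm thick, lying on the shaker's top plate beside the panel, to be left there. Origin at the middle of its long arm, at the underside.
- screwdriver: Screwdriver lying on the bench, 170 mm long along its x, about 26 mm thick; origin under its middle.
- jar: Open glass jar, diameter 80, 125 mm high; origin at the centre of its underside.
- bottle: Reagent bottle, diameter 60, 150 mm high; origin at the centre of its underside.
- timer: Small white bench timer lying flat, 65 by 65 mm, 20 mm high; origin at the centre of its underside.
- tube_rack: Yellow tube rack 105 (x) by 220 (y) mm, 40 mm high with its tubes; origin at the centre of its underside.
- tip_box: Pipette tip box 88 (x) by 125 (y) mm, 90 mm high; origin at the centre of its underside.

How it is judged (in metres and radians):
On the way, in this order (a step that is already met when the one before it is completed fails the run):
1. the cap stands upright on the bench, let go (height (world z) of cap between -0.004 and 0.006 m and angle between cap's own z axis and vertical below 0.08 rad and linear speed of cap below 0.02 m/s and contact force between each of the arm, the fingers and cap below 0.1 N), for 0.2 s.
2. the fingers hold the shaft with its flat facing the control panel (contact force between the fingers and drive_shaft above 1 N and angle between the x axis of drive_shaft and the x axis of shaker, either way round below 0.25 rad and x of shaft_flat in the frame of shaker above 0.002 m), for 0.2 s.
At the end, for the whole second after the job is handed in: Cap upright on the bench (6 mm, 0.08 rad), let go; the flat faces the panel within 0.25 rad; the fingers hold the collar still (over 3 N), level, its screw 30 to 50 mm above the boss and within 0.2 rad of the flat; bystanders within 25 mm of their starts (all of step 1 and angle between the x axis of drive_shaft and the x axis of shaker, either way round below 0.25 rad and x of shaft_flat in the frame of shaker above 0.002 m and z of collar in the frame of drive_shaft between 0.022 and 0.042 m and horizontal distance between collar and drive_shaft below 0.004 m and angle between collar's own z axis and vertical below 0.12 rad and angle between the x axis of collar and the x axis of drive_shaft, either way round below 0.2 rad and x of collar_screw in the frame of drive_shaft above 0.015 m and contact force between the fingers and collar above 3 N and linear speed of collar below 0.02 m/s and distance of each of timer, jar, tube_rack, tip_box, screwdriver, hex_key, bottle from where it was at the start of the episode below 0.025 m); the arm keeps its last pose, push and grip.
It fails at once if a bystander is moved by more than 25 mm (distance of any of timer, jar, tube_rack, tip_box, screwdriver, hex_key, bottle from where it was at the start of the episode above 0.025 m).
It fails at once if the cap is dropped (falls free faster than 0.8 m/s) (linear speed of cap above 0.8 m/s and contact force between the fingers and cap below 0.05 N).
It also fails if it takes over 58 s, if anything falls off the work surface, if the arm or the gripper's body presses on something with over 40 N, if the wrist force passes 120 N, or if a joint passes its speed limit or range.

## Robot

A 6-joint arm with a two-finger parallel gripper is mounted at the origin on the work surface. World frame = base frame: x ahead of the robot, y to its left, z up, the work surface at z = 0. Lengths are in m, angles in degrees, forces in N, time in s.
With the tool pointing down it reaches from about 0.25 to 0.725 m from the base axis. Payload 9.7 kg.
Tool frame: the origin (TCP) lies at the very end of the fingers, on their centre line; the grasp point (between the pads) lies 19 mm behind it; z points along the fingers, y is the line along which they close (so a half turn about z gives the same grasp; the last joint's range is limited). The gripper opens to 85 mm and grips with 20 to 120 N. Pads are 22 mm wide; open, the fingers measure 114 mm over their backs; the gripper's body (76 mm by 85 mm) begins 54 mm behind the grasp point. The pads swing forward as they close: fully open they stand 13 mm farther back than shut.
Start: joints at [-71.849, 4.979, 10.078, 95.1, 0, 90], TCP at [0.171, -0.523, 0.207] pointing down, gripper open.
Joint ranges: [-179.16, 179.16], [-48.56, 103.87], [-65.8, 70.77], [-126.05, 130.52], [-82.76, 87.17], [-180, 180]. Speed limits (degrees/s): [127.2, 127.2, 147.25, 180, 180, 180].

## Interface

Orientations are given as [roll, pitch, yaw] about the fixed x, y, z axes, in that order (R = Rz(yaw) Ry(pitch) Rx(roll)).
In Python, from workcell import bot gives the robot as it stands.
- The arm moves only by the tool step_arm, never from a script. Its argument "targets" is a list of rows, each a list of 3 entries, a list of its own where there are three numbers: the opening, from 0 (shut) to 1 (fully open), then the shift along the world's x, y, z in mm, then the turn, a rotation vector about the world's x, y, z in rad. In form: [[grip, [tx, ty, tz], [wx, wy, wz]], ...]. A call has 1 to 8 rows; each row is the pose to reach, as a shift and turn from the pose commanded when the call began; what a row does not reach only later rows make up. A row lasts 1/10 s, in which the tool goes at most 50 mm and 8.59 degrees, less where a joint would pass 70% of its speed; a pose out of reach is approached as far as the arm can. A call with a gripper value outside its range is refused whole. The fingers move at their own pace and stop on an object; "force" is the grip in N (left out, the last holds). Time passes only in rows, so rows that repeat a pose let the fingers close. It gives the time, the measured TCP pose, the force, the opening and the grip force at its end, in the units of the state.
- bot.get_obs(): the state, without advancing time (a new reading comes with each control period).
- bot.camera(name): name is "scene" or "top" or "wrist"; returns (picture, depth): 384x512x3 uint8, red, green, blue; 384x512 float32, m along the optical axis (not along the pixel's ray), 0 where there is no reading.
- bot.camera_params(name): a dict with "K" (3x3 intrinsics, pixels), "R" (3x3) and "t" (3): a world point X has camera coordinates R X + t. Camera axes: x right, y down, z forward; pixel columns grow to the right and rows downward; lengths in m; the calibration is good to about 2 mm. A picture is of the moment at which its call begins: read the wrist's pose just before it. camera_params takes no time and is no camera call; for the wrist camera it gives the pose at the moment of the call.
- bot.job_done(): hands the job in; it is judged then, once.
The state is a dict: "time": time; "q": joint angles; "qd": joint speeds; "joint_efforts": joint torques, N m; "ee_pos": TCP position; "tcp_rot": TCP orientation; "wrist_force": force on the tool from outside, world axes, zero at the start; "torque": the same for the moment, N m; "opening": finger opening in m; "grasp_force": force on a finger pad.
Only numpy, scipy, OpenCV 4.12 (cv2) and the standard library are available. Lean on these libraries where they do the work, as an engineer would, in place of code of your own. Each camera call takes 0.05 s, during which the arm holds its last target. There are 200 camera calls.

## Working session

There is one attempt and no reset: what is moved stays moved. The work goes in short steps, Python scripts to look and compute and a tool call to move; the robot and the scene stay as the last step left them, time stands still between calls to the robot, and variables do not carry over. Pictures are saved under pics/ and viewed, at most 10 in all, crops included, and the job is handed in when it is done.

Besides the shell and the picture viewer there is one more tool, called after "Emit:" by a JSON object that holds its "api" and its "payload", one argument or row to a line. step_arm: Moves the arm, as the interface text tells. Its arguments: {"type":"object","properties":{"targets":{"type":"array","items":{"type":"array"}},"force":{"type":"number"}},"required":["targets"]}

```bash
ls; mkdir -p pics
cat > h.py <<'E'
import numpy as np, cv2
from workcell import bot
def cloud(name):
    p=bot.camera_params(name); im,d=bot.camera(name)
    K,R,t=[np.array(p[k]) for k in("K","R","t")]
    v,u=np.mgrid[:384,:512]
    c=np.stack([(u-K[0,2])/K[0,0]*d,(v-K[1,2])/K[1,1]*d,d],-1)
    return im,d,(c-t.ravel())@R   # world points
def save(im,n): cv2.imwrite("pics/"+n+".png",im[...,::-1])
E
python3 - <<'E'
from h import *
ims=[]
for n in("scene","top"):
    im,d,P=cloud(n); np.savez(n+"0.npz",im=im,d=d,P=P); ims.append(im)
    p=bot.camera_params(n); print(n,np.round(-np.array(p["R"]).T@np.ravel(p["t"]),3),np.round(p["K"],1).tolist(),(d>0).mean())
    save(cv2.resize(im,(800,600)),n+"0")
o=bot.get_obs();print({k:np.round(v,3).tolist() for k,v in o.items()})
E
```

```text
pics
scene [ 1.221 -0.14   1.2  ] [[445.6, 0.0, 257.2], [0.0, 445.6, 192.1], [0.0, 0.0, 1.0]] 0.9960886637369791
top [ 0.302 -0.008  1.272] [[357.4, 0.0, 258.4], [0.0, 357.4, 191.6], [0.0, 0.0, 1.0]] 0.9960835774739584
{'time': 0.1, 'q': [-71.848, 5.008, 10.037, 95.099, -0.001, 90.001], 'qd': [-0.006, -0.131, 0.138, -0.135, 0.002, 0.035], 'joint_efforts': [-0.001, -52.156, 46.565, 0.016, 0.0, 0.0], 'ee_pos': [0.171, -0.522, 0.206], 'tcp_rot': [-179.93, 0.001, 18.152], 'wrist_force': [0.45, -1.063, -0.491], 'torque': [0.022, -0.033, -0.034], 'grasp_force': 0.0, 'opening': 0.086}
```

View pics/top0.png

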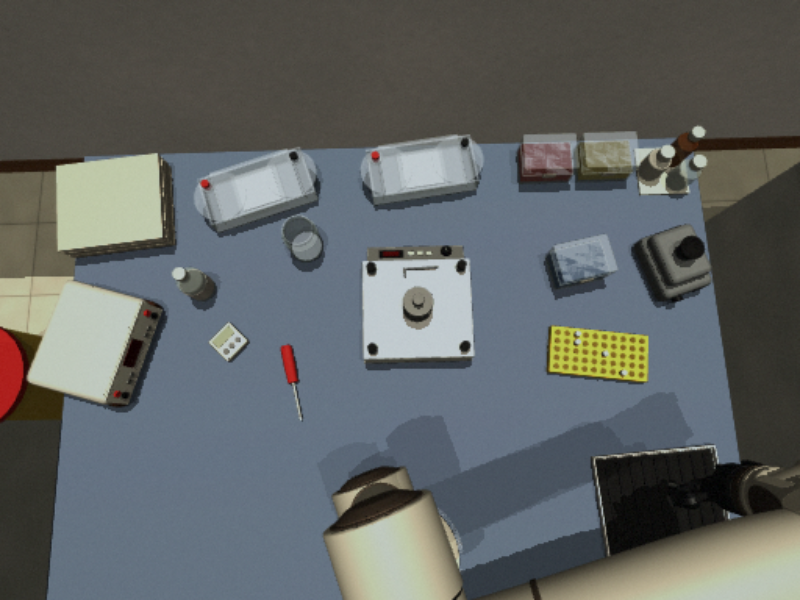

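View pics/scene0.png

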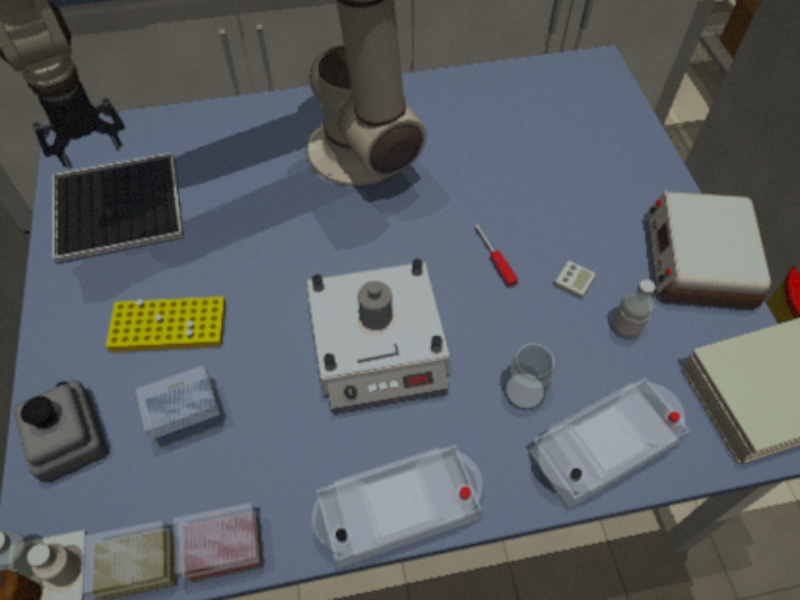

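The top view shows the shaker at about (417,308) of the 800x600 picture, with the cap on it and its panel facing away from the robot (+x). The bench between the robot and the shaker is clear, apart from the screwdriver at (290,380). The scene view agrees. Next I'll measure from the depth.

Run:
```python
from h import *
for n in("top","scene"):
    z=np.load(n+"0.npz"); P=z["P"]; im=z["im"]
    X,Y,Z=P[...,0],P[...,1],P[...,2]
    reg=(X>.25)&(X<.62)&(abs(Y)<.2)
    m=reg&(abs(Z-.08)<.006)&(im.min(-1)>110); q=P[m]; print(n,"plate",len(q),np.median(q[:,2]),cv2.minAreaRect(q[:,:2].astype(np.float32)*1000))
    s=reg&(Z>.1)&(Z<.116)
    N,l,st,c=cv2.connectedComponentsWithStats(s.astype(np.uint8))
    for i in range(1,N):
        if st[i,4]>4: print(" stud?",st[i,4],np.round(np.median(P[l==i],0),4))
    k=reg&(Z>.168)&(Z<.19); q=P[k]
    print(" knob",len(q),np.round([np.median(q[:,2]),*((q.min(0)+q.max(0))/2),*np.ptp(q,axis=0)],4))
    k=reg&(Z>.148)&(Z<.162); q=P[k]
    print(" captop",len(q),np.round([np.median(q[:,2]),*((q.min(0)+q.max(0))/2),*np.ptp(q,axis=0)],4))
    b=(X>0.1)&(X<.8)&(abs(Y)<.6)&(Z>.01)&(Z<.3)&~((abs(Y)<.18)&(X<.25))
    N,l,st,c=cv2.connectedComponentsWithStats(b.astype(np.uint8))
    for i in range(1,N):
        if st[i,4]>60: q=P[l==i]; print(" obj",st[i,4],np.round(q.min(0),3),np.round(q.max(0),3))
```

```text
top plate 3481 0.079671990092012 ((519.9054565429688, -47.725242614746094), (238.80125427246094, 201.37921142578125), 89.29650115966797)
 stud? 24 [ 0.6133 -0.1471  0.1093]
 stud? 20 [0.6133 0.0481 0.1095]
 stud? 8 [ 0.5016 -0.0318  0.1094]
 stud? 32 [0.4414 0.0506 0.1099]
 stud? 30 [ 0.438  -0.1449  0.1095]
 knob 47 [ 0.1764  0.5266 -0.0474  0.1746  0.0214  0.0221  0.0132]
 captop 240 [ 0.1545  0.5276 -0.0465  0.1545  0.0614  0.0581  0.013 ]
 obj 830 [0.739 0.213 0.01 ] [0.8   0.454 0.068]
 obj 850 [0.701 0.514 0.01 ] [0.8   0.6   0.081]
 obj 530 [0.658 0.164 0.01 ] [0.737 0.245 0.129]
 obj 590 [ 0.54  -0.6    0.011] [ 0.683 -0.561  0.102]
 obj 1142 [ 0.571 -0.491  0.01 ] [ 0.677 -0.352  0.096]
 obj 5106 [ 0.416 -0.168  0.01 ] [0.681 0.074 0.181]
 obj 419 [0.574 0.414 0.011] [0.631 0.474 0.155]
 obj 1456 [0.347 0.527 0.018] [0.584 0.6   0.1  ]
 obj 337 [0.436 0.335 0.01 ] [0.52  0.421 0.029]
 obj 1922 [ 0.353 -0.564  0.011] [ 0.487 -0.335  0.045]
 obj 214 [0.3   0.215 0.01 ] [0.463 0.259 0.032]
 obj 1612 [ 0.1  -0.6   0.01] [ 0.208 -0.416  0.3  ]
scene plate 3598 0.07941142827163265
[... 444 characters left out ...]
44] [ 0.174 -0.449  0.3  ]
 obj 129 [ 0.178 -0.59   0.246] [ 0.21  -0.552  0.299]
 obj 1645 [0.344 0.525 0.01 ] [0.592 0.6   0.101]
 obj 1227 [ 0.1  -0.6   0.01] [ 0.215 -0.419  0.027]
 obj 212 [0.299 0.213 0.01 ] [0.468 0.261 0.031]
 obj 6911 [ 0.42  -0.172  0.01 ] [0.684 0.071 0.18 ]
 obj 357 [0.436 0.334 0.01 ] [0.524 0.423 0.027]
 obj 654 [0.581 0.411 0.01 ] [0.638 0.472 0.154]
 obj 2242 [ 0.355 -0.569  0.01 ] [ 0.493 -0.339  0.044]
 obj 1160 [0.702 0.512 0.01 ] [0.8   0.6   0.078]
 obj 1020 [0.662 0.162 0.01 ] [0.743 0.24  0.131]
 obj 1962 [ 0.574 -0.492  0.01 ] [ 0.683 -0.355  0.097]
 obj 854 [0.744 0.22  0.052] [0.8   0.45  0.067]
 obj 766 [ 0.553 -0.6    0.01 ] [ 0.689 -0.563  0.099]
```

Emit:
{"api": "step_arm", "payload": {
  "targets": [
    [1, [10, 15, 10], [0, 0, 0]],
    [1, [35, 45, 25], [0, 0, 0]],
    [1, [62, 82, 35], [0, 0, 0]],
    [1, [89, 118, 40], [0, 0, 0]],
    [1, [116, 154, 40], [0, 0, 0]],
    [1, [143, 190, 40], [0, 0, 0]],
    [1, [170, 226, 40], [0, 0, 0]],
    [1, [197, 261, 40], [0, 0, 0]]
  ],
  "force": 30
}}

```text
time: 0.9
ee_pos: [0.369, -0.2592, 0.2477]
tcp_rot: [180.0, -0.0, 18.2]
wrist_force: [0.8, -1.3, 0.5]
opening: 0.0854
grasp_force: 0.0
```

Emit:
{"api": "step_arm", "payload": {
  "targets": [
    [1, [27, 36, 0], [0, 0, 0]],
    [1, [54, 72, 0], [0, 0, 0]],
    [1, [81, 108, 0], [0, 0, 0]],
    [1, [108, 144, 0], [0, 0, 0]],
    [1, [130, 172, 0], [0, 0, 0]],
    [1, [147, 195, 0], [0, 0, 0]],
    [1, [156, 206, 0], [0, 0, 0]],
    [1, [160, 212, 0], [0, 0, 0]]
  ]
}}

```text
time: 1.7
ee_pos: [0.5285, -0.0484, 0.2471]
tcp_rot: [-180.0, 0.0, 18.2]
wrist_force: [-0.4, -0.3, 0.0]
opening: 0.0855
grasp_force: 0.0
```

Run:
```python
from h import *
o=bot.get_obs();print({k:np.round(o[k],3).tolist() for k in("time","q","ee_pos","tcp_rot","wrist_force")})
im,d,P=cloud("wrist"); save(im,"w1"); p=bot.camera_params("wrist"); print(np.round(-np.array(p["R"]).T@np.ravel(p["t"]),3),np.round(p["R"],2).tolist())
X,Y,Z=P[...,0],P[...,1],P[...,2]
reg=(abs(X-.528)<.07)&(abs(Y+.049)<.07)
for a,b in((.168,.185),(.148,.162)):
    q=P[reg&(Z>a)&(Z<b)]
    if len(q): print(len(q),np.median(q[:,2]),np.round((q.min(0)+q.max(0))/2,4),np.round(np.ptp(q,axis=0),4))
```

```text
{'time': 1.7, 'q': [-5.228, 3.444, 12.946, 99.529, -0.002, 156.529], 'ee_pos': [0.529, -0.048, 0.247], 'tcp_rot': [-179.991, 0.026, 18.243], 'wrist_force': [-0.41, -0.301, 0.016]}
[ 0.593 -0.026  0.414] [[0.31, -0.95, 0.0], [-0.91, -0.3, 0.27], [-0.25, -0.08, -0.96]]
610 0.1769461278824468 [ 0.5269 -0.0472  0.1737] [0.0234 0.0231 0.0111]
2728 0.15506829600033273 [ 0.5274 -0.0472  0.1548] [0.0618 0.0611 0.0136]
```

View pics/w1.png

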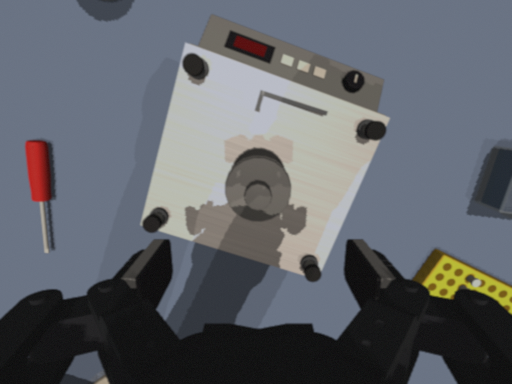

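The wrist view shows the cap at pixel (258,190), upright and centred between the fingers. Its knob top measures 0.177 m, as it should. Next: descend and grip.

Emit:
{"api": "step_arm", "payload": {
  "targets": [
    [1, [-1, 1, -15], [0, 0, 0]],
    [1, [-1, 1, -40], [0, 0, 0]],
    [1, [-1, 1, -65], [0, 0, 0]],
    [1, [-1, 1, -80], [0, 0, 0]],
    [1, [-1, 1, -87], [0, 0, 0]],
    [1, [-1, 1, -88], [0, 0, 0]],
    [0.15, [-1, 1, -88], [0, 0, 0]],
    [0.15, [-1, 1, -88], [0, 0, 0]]
  ]
}}

```text
time: 2.55
ee_pos: [0.5277, -0.0489, 0.1602]
tcp_rot: [180.0, -0.1, 18.1]
wrist_force: [0.1, 0.7, 0.3]
opening: 0.0589
grasp_force: 0.0
```

Emit:
{"api": "step_arm", "payload": {
  "targets": [
    [0.1, [0, 0, 0], [0, 0, 0]],
    [0.1, [0, 0, 0], [0, 0, 0]],
    [0.1, [0, 0, 0], [0, 0, 0]],
    [0.1, [0, 0, 0], [0, 0, 0]],
    [0.1, [0, 0, 0], [0, 0, 0]],
    [0.1, [0, 0, 0], [0, 0, 0]]
  ]
}}

```text
time: 3.15
ee_pos: [0.5274, -0.0486, 0.1591]
tcp_rot: [-180.0, 0.0, 18.2]
wrist_force: [0.1, 0.2, -0.0]
opening: 0.0084
grasp_force: 0.0
```

Run:
```python
from h import *
im,d,P=cloud("wrist"); save(im,"w2")
o=bot.get_obs();print({k:np.round(o[k],3).tolist() for k in("time","opening","grasp_force","ee_pos")})
im,d,P=cloud("scene"); save(cv2.resize(im[150:290,180:320],(560,560)),"s2")
```

```text
{'time': 3.2, 'opening': 0.009, 'grasp_force': 0.0, 'ee_pos': [0.527, -0.049, 0.159]}
```

View pics/w2.png

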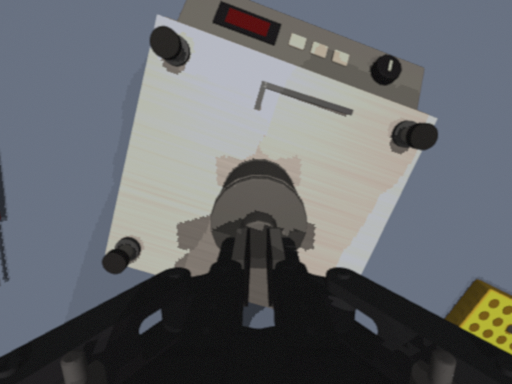

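The fingers are nearly shut at (258,240) and I can't see the knob between them, so I'll look from the side.

View pics/s2.png

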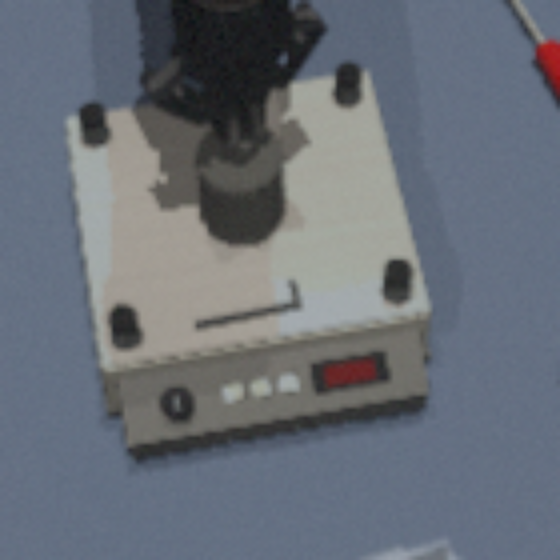

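Run:
```python
from h import *
im,d,P=cloud("wrist")
# height of visible column down the image centre
for r in range(150,330,10): print(r,np.round(P[r,258],3).tolist(),np.round(P[r,238],3).tolist())
```

```text
150 [0.563, -0.036, 0.08] [0.558, -0.019, 0.081]
160 [0.556, -0.038, 0.086] [0.55, -0.022, 0.081]
170 [0.556, -0.038, 0.13] [0.547, -0.025, 0.109]
180 [0.555, -0.038, 0.155] [0.55, -0.027, 0.149]
190 [0.549, -0.04, 0.156] [0.545, -0.029, 0.155]
200 [0.543, -0.042, 0.155] [0.539, -0.03, 0.156]
210 [0.537, -0.044, 0.155] [0.533, -0.032, 0.155]
220 [0.538, -0.044, 0.176] [0.526, -0.034, 0.155]
230 [0.532, -0.046, 0.176] [0.534, -0.034, 0.19]
240 [0.527, -0.047, 0.178] [0.535, -0.035, 0.202]
250 [0.521, -0.049, 0.177] [0.535, -0.036, 0.213]
260 [0.503, -0.055, 0.154] [0.535, -0.036, 0.221]
270 [0.455, -0.071, 0.08] [0.536, -0.036, 0.23]
280 [0.445, -0.074, 0.081] [0.537, -0.037, 0.237]
290 [0.434, -0.078, 0.08] [0.536, -0.037, 0.242]
300 [0.423, -0.082, 0.079] [0.532, -0.038, 0.242]
310 [0.353, -0.105, -0.001] [0.521, -0.041, 0.232]
320 [0.339, -0.109, -0.001] [0.517, -0.042, 0.233]
```

Run:
```python
from h import *
im,d,P=cloud("wrist")
c=np.array([.527,-.0475]); y=np.array([np.sin(np.radians(18.2)),-np.cos(np.radians(18.2))])
for r in(225,240,250,280): print(r,[(k,round(float((P[r,k,:2]-c)@y*1000)),round(float(P[r,k,2]*1000))) for k in range(220,300,4)])
print(bot.get_obs()["opening"])
```

```text
225 [(220, -24, 155), (224, -22, 155), (228, -19, 154), (232, -17, 155), (236, -14, 154), (240, -11, 169), (244, -8, 176), (248, -6, 176), (252, -3, 177), (256, -1, 177), (260, 1, 177), (264, 3, 176), (268, 5, 178), (272, 8, 177), (276, 11, 165), (280, 14, 155), (284, 16, 155), (288, 19, 156), (292, 21, 155), (296, 24, 155)]
240 [(220, -24, 155), (224, -17, 192), (228, -15, 193), (232, -13, 193), (236, -10, 202), (240, -9, 202), (244, -7, 202), (248, -5, 202), (252, -3, 177), (256, -1, 178), (260, 1, 177), (264, 3, 177), (268, 5, 201), (272, 6, 202), (276, 8, 202), (280, 10, 203), (284, 13, 193), (288, 15, 193), (292, 17, 193), (296, 24, 156)]
250 [(220, -18, 205), (224, -16, 204), (228, -14, 204), (232, 0, 326), (236, -10, 212), (240, -8, 213), (244, -6, 212), (248, -5, 208), (252, -4, 177), (256, 0, 326), (260, 1, 177), (264, 3, 176), (268, 4, 212), (272, 6, 213), (276, 8, 212), (280, 9, 211), (284, 12, 204), (288, 14, 204), (292, 16, 203), (296, 17, 204)]
280 [(220, -13, 237), (224, -12, 237), (228, -11, 238), (232, -9, 237), (236, -8, 238), (240, -7, 233), (244, -6, 221), (248, -5, 211), (252, -6, 79), (256, -2, 80), (260, 2, 80), (264, 6, 80), (268, 4, 221), (272, 5, 223), (276, 6, 237), (280, 8, 236), (284, 9, 238), (288, 10, 237), (292, 12, 238), (296, 13, 236)]
0.008414114891244488
```

Run:
```python
from h import *
c=np.array([.527,-.0475]); a=np.radians(18.2); y=np.array([np.sin(a),-np.cos(a)]); x=np.array([np.cos(a),np.sin(a)])
im,d,P=cloud("wrist")
for r in range(222,246,2): print(r,[(k,*(int(v) for v in np.round([(P[r,k,:2]-c)@x*1000,(P[r,k,:2]-c)@y*1000,P[r,k,2]*1000]))) for k in (228,234,240,246,248)])
for n in("scene","wrist"):
    im,d,P=cloud(n); q=P.reshape(-1,3); u=(q[:,:2]-c)@x; v=(q[:,:2]-c)@y
    m=(abs(u)<.05)&(abs(v)<.05); 
    print(n,np.histogram(q[m,2],bins=np.arange(.14,.25,.005))[0].tolist())
print(np.array(bot.camera_params("wrist")["R"]).T@-np.ravel(bot.camera_params("wrist")["t"]),bot.get_obs()["ee_pos"])
```

```text
222 [(228, 2, -19, 155), (234, 2, -15, 155), (240, 2, -11, 156), (246, 10, -7, 174), (248, 10, -6, 175)]
224 [(228, 1, -19, 155), (234, 1, -15, 156), (240, 5, -11, 167), (246, 9, -7, 177), (248, 9, -6, 177)]
226 [(228, -1, -19, 155), (234, -1, -15, 155), (240, 6, -11, 170), (246, 8, -7, 177), (248, 8, -6, 177)]
228 [(228, -2, -19, 154), (234, -2, -15, 155), (240, 11, -9, 187), (246, 11, -6, 187), (248, 11, -5, 188)]
230 [(228, -3, -19, 155), (234, -4, -15, 155), (240, 11, -9, 189), (246, 11, -6, 190), (248, 11, -5, 190)]
232 [(228, -5, -19, 155), (234, -5, -15, 155), (240, 11, -9, 193), (246, 11, -6, 192), (248, 11, -5, 192)]
234 [(228, -6, -19, 155), (234, -6, -15, 154), (240, 12, -9, 196), (246, 11, -6, 195), (248, 12, -5, 196)]
236 [(228, -8, -19, 154), (234, -8, -16, 154), (240, 11, -9, 198), (246, 11, -6, 197), (248, 11, -5, 197)]
238 [(228, 7, -15, 191), (234, 8, -12, 192), (240, 12, -9, 201), (246, 11, -6, 199), (248, 12, -5, 201)]
240 [(228, 7, -15, 193), (234, 7, -12, 194), (240, 11, -9, 202), (246, 11, -6, 202), (248, 11, -5, 202)]
242 [(228, 7, -15, 195), (234, 11, -11, 203), (240, 11, -8, 204), (246, 12, -6, 205), (248, 11, -5, 204)]
244 [(228, 7, -15, 197), (234, 11, -11, 206), (240, 11, -8, 206), (246, 11, -6, 207), (248, 11, -5, 206)]
scene [17, 31, 140, 90, 7, 8, 14, 14, 1, 8, 12, 17, 10, 16, 17, 7, 16, 15, 40, 46, 30]
wrist [15, 274, 1946, 2332, 79, 100, 112, 669, 0, 79, 249, 264, 262, 338, 321, 239, 586, 841, 1419, 3222, 2619]
[ 0.591864   -0.02581984  0.32607355] [ 0.52733934 -0.04861899  0.15907468]
```

The depth shows the fingertips at z≈0.186 while the TCP reads 0.159, so the tips stand about 27 mm behind the stated TCP. That's why they closed above the knob. Before going lower, I'll measure where the gripper's body starts.

Run:
```python
from h import *
c=np.array([.5273,-.0486]); a=np.radians(18.2); y=np.array([np.sin(a),-np.cos(a)]); x=np.array([np.cos(a),np.sin(a)])
for n in("scene","wrist"):
    im,d,P=cloud(n); q=P.reshape(-1,3); U=(q[:,:2]-c)@x*1000; V=(q[:,:2]-c)@y*1000; Z=q[:,2]*1000
    m=(Z>182)&(Z<330)&(abs(U)<60)&(abs(V)<75)
    for z in range(184,312,8):
        k=m&(Z>=z)&(Z<z+8)
        if k.sum(): print(n,z,k.sum(),"u",np.percentile(U[k],[2,50,98]).round(),"v",np.percentile(V[k],[2,98]).round())
```

```text
scene 184 13 u [-1.  9. 14.] v [-11.  15.]
scene 192 22 u [-9. 10. 15.] v [-16.  19.]
scene 200 26 u [-6.  9. 14.] v [-16.  19.]
scene 208 19 u [ 1. 10. 15.] v [-14.  19.]
scene 216 20 u [-2. 11. 16.] v [-10.  18.]
scene 224 36 u [-3. 12. 16.] v [-34.  32.]
scene 232 67 u [-7.  8. 17.] v [-38.  37.]
scene 240 47 u [-7. 13. 17.] v [-38.  41.]
scene 248 56 u [-1. 13. 19.] v [-46.  50.]
scene 256 53 u [ 2. 14. 20.] v [-53.  55.]
scene 264 65 u [ 5. 14. 20.] v [-57.  60.]
scene 272 118 u [-9.  9. 21.] v [-59.  64.]
scene 280 70 u [-4. 11. 23.] v [-55.  61.]
scene 288 36 u [-3. 12. 23.] v [-3. 43.]
scene 296 22 u [-6. 11. 14.] v [-39.  42.]
scene 304 8 u [-2.  5. 25.] v [27. 39.]
wrist 184 160 u [ 7. 11. 12.] v [-17.  14.]
wrist 192 439 u [-8.  8. 12.] v [-19.  16.]
wrist 200 445 u [ 7. 11. 12.] v [-19.  16.]
wrist 208 510 u [-8. 11. 12.] v [-19.  16.]
wrist 216 729 u [-10.   7.  12.] v [-13.   9.]
wrist 224 1476 u [-7. 12. 14.] v [-32.  29.]
wrist 232 4048 u [-8. 11. 14.] v [-40.  37.]
wrist 240 3840 u [-8. 10. 13.] v [-45.  41.]
wrist 248 5217 u [-8. 12. 18.] v [-50.  47.]
wrist 256 8614 u [-6. 12. 18.] v [-55.  52.]
wrist 264 10440 u [ 4. 12. 18.] v [-59.  56.]
wrist 272 6777 u [ 9. 13. 20.] v [-57.  54.]
wrist 280 2048 u [19. 20. 21.] v [-20.  17.]
```

The whole gripper sits 27 mm behind the TCP reading: pads at 0.186 to 0.224, body from about 0.26. I'll take 27 mm off all heights, then reopen and go lower.

Emit:
{"api": "step_arm", "payload": {
  "targets": [
    [0.7, [0, 1, 0], [0, 0, 0]],
    [0.7, [0, 1, 0], [0, 0, 0]],
    [0.7, [0, 1, 0], [0, 0, 0]],
    [0.7, [0, 1, 0], [0, 0, 0]],
    [0.7, [0, 1, 0], [0, 0, 0]],
    [0.7, [0, 1, -12], [0, 0, 0]],
    [0.7, [0, 1, -22], [0, 0, 0]],
    [0.7, [0, 1, -26], [0, 0, 0]]
  ]
}}

```text
time: 4.4
ee_pos: [0.5266, -0.0476, 0.1311]
tcp_rot: [-179.9, 0.1, 18.1]
wrist_force: [-0.0, -0.2, -0.2]
opening: 0.0596
grasp_force: 0.0
```

Emit:
{"api": "step_arm", "payload": {
  "targets": [
    [0.1, [0, 0, 0], [0, 0, 0]],
    [0.1, [0, 0, 0], [0, 0, 0]],
    [0.1, [0, 0, 0], [0, 0, 0]],
    [0.1, [0, 0, 0], [0, 0, 0]],
    [0.1, [0, 0, 0], [0, 0, 0]],
    [0.1, [0, 0, 0], [0, 0, 0]]
  ]
}}

```text
time: 5.0
ee_pos: [0.5275, -0.0476, 0.1333]
tcp_rot: [180.0, -0.0, 18.1]
wrist_force: [-0.7, -0.2, 0.4]
opening: 0.023
grasp_force: 29.5
```

Emit:
{"api": "step_arm", "payload": {
  "targets": [
    [0.1, [0, 0, 5], [0, 0, 0]],
    [0.1, [0, 0, 18], [0, 0, 0]],
    [0.1, [0, 0, 36], [0, 0, 0]],
    [0.1, [0, 0, 54], [0, 0, 0]],
    [0.1, [0, 0, 70], [0, 0, 0]],
    [0.1, [0, 0, 80], [0, 0, 0]],
    [0.1, [0, 0, 84], [0, 0, 0]],
    [0.1, [-4, -3, 84], [0, 0, 0]]
  ]
}}

```text
time: 5.8
ee_pos: [0.5236, -0.0505, 0.2174]
tcp_rot: [180.0, -0.0, 18.2]
wrist_force: [-0.6, -0.9, -0.7]
opening: 0.0231
grasp_force: 29.4
```

Emit:
{"api": "step_arm", "payload": {
  "targets": [
    [0.1, [-20, -15, 0], [0, 0, 0]],
    [0.1, [-48, -37, 0], [0, 0, 0]],
    [0.1, [-80, -62, 0], [0, 0, 0]],
    [0.1, [-112, -87, 0], [0, 0, 0]],
    [0.1, [-144, -112, 0], [0, 0, 0]],
    [0.1, [-172, -133, -10], [0, 0, 0]],
    [0.1, [-188, -145, -30], [0, 0, 0]],
    [0.1, [-193, -149, -55], [0, 0, 0]]
  ]
}}

```text
time: 6.6
ee_pos: [0.3287, -0.2007, 0.1615]
tcp_rot: [179.9, -0.0, 18.0]
wrist_force: [0.9, -0.8, -1.5]
opening: 0.023
grasp_force: 29.5
```

Run:
```python
from h import *
o=bot.get_obs();print({k:np.round(o[k],3).tolist() for k in("time","opening","grasp_force","ee_pos","tcp_rot","wrist_force")})
im,d,P=cloud("wrist"); save(im,"w3"); q=P.reshape(-1,3); c=np.array(o["ee_pos"][:2])
m=(np.hypot(*(q[:,:2]-c).T)<.045)&(q[:,2]>.02)&(q[:,2]<o["ee_pos"][2]+.024)
print(np.histogram(q[m,2],bins=np.arange(.02,.25,.005)))
im,d,P=cloud("scene"); q=P.reshape(-1,3); r=np.hypot(*(q[:,:2]-[.5275,-.0475]).T); m=(r<.034)&(q[:,2]>.084); print(np.histogram(q[m,2],bins=np.arange(.08,.17,.005)))
```

```text
{'time': 6.6, 'opening': 0.023, 'grasp_force': 29.471, 'ee_pos': [0.329, -0.201, 0.162], 'tcp_rot': [179.94, -0.026, 18.02], 'wrist_force': [0.88, -0.824, -1.475]}
(array([   0,    0,    0,    0,    0,    0,    0,    0,    0,    0,    0,
          0,    0,    0,    0,    0,    0,    0,  138,   82,   80,   84,
         87,  101,  108,  103,  124,  132,  145,  114,   85,  404, 4243,
         36,    0,    0,    0,    0,    0,    0,    0,    0,    0,    0,
          0]), array([0.02 , 0.025, 0.03 , 0.035, 0.04 , 0.045, 0.05 , 0.055, 0.06 ,
       0.065, 0.07 , 0.075, 0.08 , 0.085, 0.09 , 0.095, 0.1  , 0.105,
       0.11 , 0.115, 0.12 , 0.125, 0.13 , 0.135, 0.14 , 0.145, 0.15 ,
       0.155, 0.16 , 0.165, 0.17 , 0.175, 0.18 , 0.185, 0.19 , 0.195,
       0.2  , 0.205, 0.21 , 0.215, 0.22 , 0.225, 0.23 , 0.235, 0.24 ,
       0.245]))
(array([12, 71, 20, 20, 46, 25,  3,  5,  4,  8,  3,  7,  6, 19,  1,  0,  0]), array([0.08 , 0.085, 0.09 , 0.095, 0.1  , 0.105, 0.11 , 0.115, 0.12 ,
       0.125, 0.13 , 0.135, 0.14 , 0.145, 0.15 , 0.155, 0.16 , 0.165]))
```

View pics/w3.png

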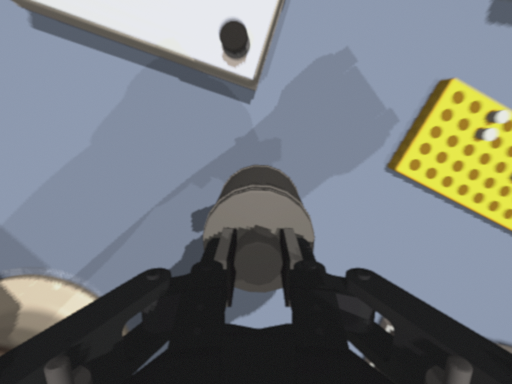

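The cap is held upright at (258,215) with its top at 0.183, so the rim is at 0.108. The bench below is clear. Lowering it now.

Emit:
{"api": "step_arm", "payload": {
  "targets": [
    [0.1, [0, 0, -12], [0, 0, 0]],
    [0.1, [0, 0, -35], [0, 0, 0]],
    [0.1, [0, 0, -60], [0, 0, 0]],
    [0.1, [0, 0, -82], [0, 0, 0]],
    [0.1, [0, 0, -96], [0, 0, 0]],
    [0.1, [0, 0, -102], [0, 0, 0]],
    [0.1, [0, 0, -105], [0, 0, 0]],
    [0.1, [0, 0, -107], [0, 0, 0]]
  ]
}}

```text
time: 7.5
ee_pos: [0.3308, -0.1998, 0.0557]
tcp_rot: [180.0, -0.0, 18.2]
wrist_force: [0.0, 0.6, -0.7]
opening: 0.0228
grasp_force: 29.6
```

Emit:
{"api": "step_arm", "payload": {
  "targets": [
    [0.1, [0, 0, -0.5], [0, 0, 0]],
    [0.1, [0, 0, -1], [0, 0, 0]],
    [0.1, [0, 0, -1], [0, 0, 0]]
  ]
}}

```text
time: 7.8
ee_pos: [0.3305, -0.1998, 0.0545]
tcp_rot: [180.0, -0.0, 18.1]
wrist_force: [-0.4, -0.6, -1.1]
opening: 0.0227
grasp_force: 29.6
```

Emit:
{"api": "step_arm", "payload": {
  "targets": [
    [0.1, [0, 0, -0.5], [0, 0, 0]],
    [0.1, [0, 0, -1], [0, 0, 0]],
    [0.1, [0, 0, -1.5], [0, 0, 0]],
    [0.3, [0, 0, -1.5], [0, 0, 0]],
    [0.5, [0, 0, -1.5], [0, 0, 0]],
    [0.7, [0, 0, -1.5], [0, 0, 0]],
    [0.8, [0, 0, -1.5], [0, 0, 0]],
    [0.8, [0, 0, -1.5], [0, 0, 0]]
  ]
}}

```text
time: 8.6
ee_pos: [0.3303, -0.1996, 0.0525]
tcp_rot: [-180.0, 0.0, 18.2]
wrist_force: [0.7, 0.4, 0.2]
opening: 0.068
grasp_force: 0.0
```

Emit:
{"api": "step_arm", "payload": {
  "targets": [
    [0.8, [0, 0, 5], [0, 0, 0]],
    [0.8, [0, 0, 20], [0, 0, 0]],
    [0.8, [0, 0, 45], [0, 0, 0]],
    [0.8, [0, 0, 75], [0, 0, 0]],
    [0.9, [0, 0, 105], [0, 0, 0.1]],
    [1, [0, 0, 130], [0, 0, 0.2]],
    [1, [0, 0, 147], [0, 0, 0.3]],
    [1, [0, 0, 155], [0, 0, 0.4]]
  ]
}}

```text
time: 9.4
ee_pos: [0.3308, -0.1999, 0.2107]
tcp_rot: [179.8, -0.1, 41.3]
wrist_force: [0.2, 0.2, -0.3]
opening: 0.0851
grasp_force: 0.0
```

Emit:
{"api": "step_arm", "payload": {
  "targets": [
    [1, [10, 8, 10], [0, 0, 0.1]],
    [1, [40, 31, 25], [0, 0, 0.22]],
    [1, [76, 58, 35], [0, 0, 0.35]],
    [1, [112, 86, 40], [0, 0, 0.48]],
    [1, [148, 114, 40], [0, 0, 0.61]],
    [1, [177, 136, 40], [0, 0, 0.74]],
    [1, [192, 148, 40], [0, 0, 0.84]],
    [1, [197, 152, 40], [0, 0, 0.9]]
  ]
}}

```text
time: 10.2
ee_pos: [0.5287, -0.0461, 0.248]
tcp_rot: [-180.0, -0.0, 93.0]
wrist_force: [0.4, -0.7, 0.6]
opening: 0.0852
grasp_force: 0.0
```

Run:
```python
from h import *
o=bot.get_obs();print({k:np.round(o[k],3).tolist() for k in("time","q","ee_pos","tcp_rot","wrist_force")})
im,d,P=cloud("wrist"); np.savez("w4.npz",im=im,P=P,d=d)
X,Y,Z=P.reshape(-1,3).T
for n,PP in(("wrist",P),("scene",cloud("scene")[2])):
    q=PP.reshape(-1,3)
    for x0,y0,a,b,r in((.528,-.048,.144,.152,.02),(.528,-.048,.1,.108,.03),(.528,-.048,.086,.09,.04),(.331,-.2,.09,.105,.03),(.331,-.2,.07,.08,.045)):
        k=q[(np.hypot(q[:,0]-x0,q[:,1]-y0)<r)&(q[:,2]>a)&(q[:,2]<b)]
        if len(k): print(n,len(k),np.median(k[:,2]).round(4),np.round((k.min(0)+k.max(0))/2,4),np.round(np.ptp(k,axis=0),4))
m=(np.hypot(P[...,0]-.528,P[...,1]+.048)<.045)&(P[...,2]>.085); r=cv2.boundingRect(m.astype(np.uint8)); print(r)
x,y,w,h=r; save(cv2.resize(im[y-8:y+h+8,x-8:x+w+8],None,fx=5,fy=5,interpolation=cv2.INTER_CUBIC)[:600,:800],"w4")
```

```text
{'time': 10.2, 'q': [-4.985, 3.445, 13.044, 99.61, 0.012, 82.037], 'ee_pos': [0.529, -0.046, 0.248], 'tcp_rot': [-179.991, -0.013, 92.978], 'wrist_force': [0.446, -0.749, 0.628]}
wrist 192 0.1479 [ 0.5268 -0.0485  0.1473] [0.0147 0.0161 0.005 ]
wrist 500 0.104 [ 0.5273 -0.0467  0.104 ] [0.0363 0.0322 0.0078]
wrist 624 0.0882 [ 0.527  -0.0483  0.0881] [0.051  0.0512 0.0039]
wrist 110 0.0964 [ 0.3279 -0.196   0.0943] [0.02   0.0171 0.0081]
wrist 704 0.0749 [ 0.3272 -0.1915  0.0746] [0.0547 0.047  0.009 ]
scene 19 0.147 [ 0.5284 -0.0499  0.1477] [0.0156 0.0147 0.0068]
scene 65 0.1034 [ 0.5327 -0.0505  0.1041] [0.0299 0.0346 0.0079]
scene 55 0.0878 [ 0.5357 -0.0502  0.0877] [0.0411 0.0494 0.0031]
scene 44 0.0955 [ 0.3318 -0.2012  0.0952] [0.0264 0.0223 0.0099]
scene 181 0.0742 [ 0.3342 -0.2012  0.075 ] [0.0623 0.0607 0.0097]
(101, 155, 313, 229)
```

View pics/w4.png

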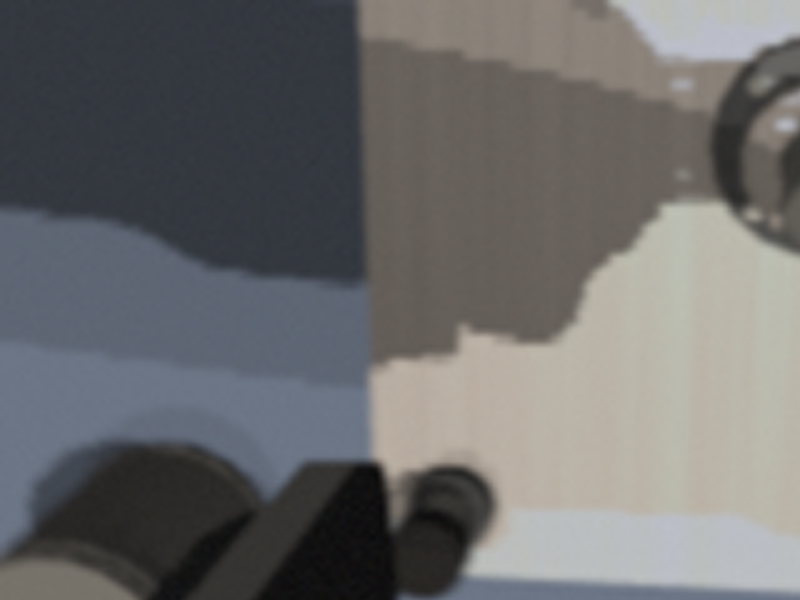

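The crop was placed badly: it shows only the boss's edge at right, (760,140). I'll work out the flat and screw directions from the depth of the same shot instead.

Run:
```python
from h import *
z=np.load("w4.npz"); P,im=z["P"],z["im"]; q=P.reshape(-1,3)
def circ(k):
    A=np.c_[2*k[:,:2],np.ones(len(k))]; s=np.linalg.lstsq(A,(k[:,:2]**2).sum(1),rcond=None)[0]; return s[:2],np.sqrt(s[2]+s[:2]@s[:2])
c0=np.array([.527,-.0483])
r=np.hypot(*(q[:,:2]-c0).T); 
for lo,hi,R in((.1455,.151,.012),(.102,.106,.024),(.0865,.0898,.03)):
    k=q[(r<R)&(q[:,2]>lo)&(q[:,2]<hi)]; h=cv2.convexHull(k[:,:2].astype(np.float32)*1000)[:,0]
    print("encl",cv2.minEnclosingCircle(h), "centroid",k.mean(0).round(4),len(k))
    if R==.012:
        print("top ring", sorted([(int(np.degrees(np.arctan2(*(p-1000*c0)[::-1]))),round(float(np.hypot(*(p-1000*c0))),1)) for p in h]))
# screw candidates
k=q[(r>.0185)&(r<.027)&(q[:,2]>.091)&(q[:,2]<.1015)]
a=np.degrees(np.arctan2(k[:,1]-c0[1],k[:,0]-c0[0])); print("screw",len(k),np.histogram(a,bins=np.arange(-180,181,15))[0].tolist(),np.median(a))
K=(abs(P[...,0]-c0[0])<.035)&(abs(P[...,1]-c0[1])<.035)&(P[...,2]>.08)&(P[...,2]<.16)
x,y,w,h=cv2.boundingRect(K.astype(np.uint8)); print(x,y,w,h); save(cv2.resize(im[y:y+h,x:x+w],(600,600*h//w),interpolation=cv2.INTER_CUBIC),"w4b")
```

```text
encl ((526.70361328125, -48.43386459350586), 8.12484359741211) centroid [ 0.5262 -0.0485  0.1479] 184
top ring [(-169, 7.6), (-156, 8.0), (-130, 8.1), (-99, 8.3), (-85, 7.9), (-56, 8.1), (-46, 7.8), (-25, 7.9), (-20, 7.6), (0, 6.0), (39, 5.0), (73, 6.5), (83, 7.5), (98, 8.0), (118, 8.1), (128, 7.8), (138, 7.6), (150, 7.7), (161, 8.0)]
encl ((526.8893432617188, -48.11990737915039), 17.82546043395996) centroid [ 0.5271 -0.0443  0.104 ] 450
encl ((527.2149047851562, -48.268402099609375), 25.869503021240234) centroid [ 0.5258 -0.0432  0.0882] 614
screw 30 [0, 0, 0, 0, 0, 0, 0, 0, 0, 0, 0, 0, 0, 17, 13, 0, 0, 0, 0, 0, 0, 0, 0, 0] 28.933680706569913
226 145 63 61
```

View pics/w4b.png

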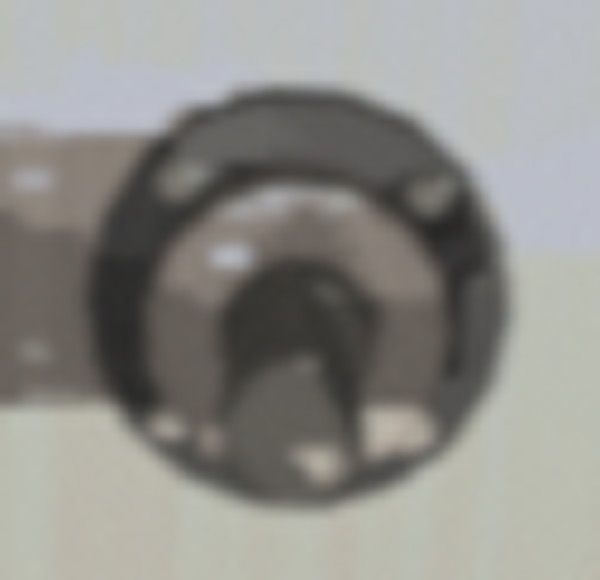

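Run:
```python
from h import *
z=np.load("w4.npz"); P=z["P"]; q=P.reshape(-1,3); c0=np.array([.527,-.0483])
r=np.hypot(*(q[:,:2]-c0).T); a=np.degrees(np.arctan2(q[:,1]-c0[1],q[:,0]-c0[0]))
m=(r>.0175)&(r<.027)&(q[:,2]>.0905)&(q[:,2]<.1025)
for i in np.where(m)[0]: print((int(i%512),int(i//512)),round(a[i]),round(r[i]*1000,1),round(q[i,2]*1000,1),end="; ")
t=(r<.012)&(q[:,2]>.1455)&(q[:,2]<.151)
# chord fit: centroid offset of D
k=q[t]; c=np.array([.5267,-.0484]); 
print(); 
for th in range(0,80,6):
    n=np.array([np.cos(np.radians(th)),np.sin(np.radians(th))]); print(th,round(1000*((k[:,:2]-c)@n).max(),2),end="; ")
```

```text
(252, 163) 108 17.5 91.2; (254, 163) 100 17.8 95.9; (255, 163) 97 17.8 96.0; (256, 163) 93 17.7 95.7; (259, 163) 82 17.7 94.0; (260, 163) 79 17.9 93.6; (261, 163) 75 17.8 91.4; (249, 164) 120 17.7 91.6; (250, 164) 115 17.8 95.2; (251, 164) 112 17.5 96.3; (253, 164) 104 17.6 99.8; (254, 164) 100 17.7 101.5; (257, 164) 89 17.6 101.8; (258, 164) 86 17.6 101.3; (259, 164) 82 17.6 100.2; (260, 164) 78 17.6 98.4; (261, 164) 75 17.9 98.7; (263, 164) 66 17.6 91.1; (248, 165) 123 17.8 95.6; (249, 165) 119 17.8 99.5; (250, 165) 115 17.6 100.9; (262, 165) 71 17.6 100.5; (263, 165) 67 17.6 98.1; (264, 165) 63 17.6 94.6; (246, 166) 133 17.6 90.8; (247, 166) 127 17.7 97.5; (264, 166) 63 17.6 101.4; (265, 166) 58 17.5 96.2; (266, 166) 54 17.7 92.1; (245, 167) 138 17.6 91.8; (246, 167) 132 17.5 98.1; (266, 167) 55 17.8 100.1; (267, 167) 49 17.7 92.7; (244, 168) 142 17.8 93.7; (245, 168) 137 17.6 99.5; (267, 168) 50 17.9 101.7; (268, 168) 42 17.6 90.9; (273, 168) 35 22.5 95.2; (274, 168) 34 23.5 96.3; (243, 169) 149 17.8 90.6; (244, 169) 141 17.7 100.3; (268, 169) 44 17.6 98.9; (271, 169) 37 20.1 96.
[... 366 characters left out ...]
 29 21.0 99.2; (274, 171) 28 22.0 99.6; (275, 171) 27 23.0 99.3; (270, 172) 32 17.7 101.0; (271, 172) 30 18.6 100.2; (272, 172) 27 19.5 97.8; (273, 172) 27 20.6 100.7; (274, 172) 25 21.6 99.5; (275, 172) 24 22.6 99.7; (271, 173) 27 18.1 100.2; (272, 173) 25 19.1 100.2; (273, 173) 24 20.2 100.4; (274, 173) 23 21.2 99.4; (275, 173) 21 22.2 98.8; (276, 173) 20 23.3 98.9; (241, 174) 163 17.7 99.4; (272, 174) 21 18.7 99.1; (273, 174) 20 19.8 99.3; (274, 174) 18 20.9 97.5; (272, 175) 17 18.4 98.1; (240, 177) 173 18.0 101.5; (272, 180) 2 17.8 101.4; (242, 187) -149 17.7 102.2; 
0 7.44; 6 7.11; 12 6.72; 18 6.25; 24 5.73; 30 5.44; 36 5.44; 42 5.85; 48 6.32; 54 6.73; 60 7.06; 66 7.32; 72 7.5; 78 7.64;
```

The flat faces about 33° and the screw about 28°, both anticlockwise from +x. The shaft axis is at (0.527,−0.0484) and its top at 0.148. I'll close the fingers across the flat, with tips at about 0.112, above the collar.

Emit:
{"api": "step_arm", "payload": {
  "targets": [
    [1, [-1, -1, -15], [0, 0, 0.1]],
    [1, [-1.5, -2, -45], [0, 0, 0.22]],
    [1, [-1.5, -2, -80], [0, 0, 0.34]],
    [1, [-1.5, -2, -112], [0, 0, 0.45]],
    [1, [-1.5, -2, -138], [0, 0, 0.52]],
    [0.8, [-1.5, -2, -153], [0, 0, 0.52]],
    [0.6, [-1.5, -2, -161], [0, 0, 0.52]],
    [0.5, [-1.5, -2, -163], [0, 0, 0.52]]
  ]
}}

```text
time: 11.1
ee_pos: [0.5258, -0.0499, 0.0849]
tcp_rot: [180.0, 0.0, 122.3]
wrist_force: [-0.7, 1.3, -0.1]
opening: 0.0442
grasp_force: 0.0
```

Emit:
{"api": "step_arm", "payload": {
  "targets": [
    [0.05, [0, 0, 0], [0, 0, 0]],
    [0.05, [0, 0, 0], [0, 0, 0]],
    [0.05, [0, 0, 0], [0, 0, 0]],
    [0.05, [0, 0, 0], [0, 0, 0]],
    [0.05, [0, 0, 0], [0, 0, 0]],
    [0.05, [0, 0, 0], [0, 0, 0]],
    [0.05, [0, 0, 0], [0, 0, 0]]
  ],
  "force": 40
}}

```text
time: 11.8
ee_pos: [0.5258, -0.0502, 0.086]
tcp_rot: [-180.0, 0.1, 122.4]
wrist_force: [-4.6, -2.6, 5.8]
opening: 0.0123
grasp_force: 39.5
```

Run:
```python
from h import *
o=bot.get_obs();print({k:np.round(o[k],4).tolist() for k in("time","q","ee_pos","tcp_rot","wrist_force","torque","opening","grasp_force")})
```

```text
{'time': 11.8, 'q': [-5.4137, 1.2796, -7.172, 81.5045, -0.0608, 52.2122], 'ee_pos': [0.5258, -0.0502, 0.086], 'tcp_rot': [-179.9975, 0.075, 122.3741], 'wrist_force': [-4.5717, -2.6151, 5.7896], 'torque': [-0.5301, 0.9492, -0.2011], 'opening': 0.0123, 'grasp_force': 39.4649}
```

The opening reads 12.3 mm (the knob also read 1 mm low), so the pads sit on the flat. Turning by −0.565 rad.

Emit:
{"api": "step_arm", "payload": {
  "targets": [
    [0.05, [0, 0.2, 0], [0, 0, -0.06]],
    [0.05, [0, 0.3, 0], [0, 0, -0.16]],
    [0.05, [0, 0.5, 0], [0, 0, -0.27]],
    [0.05, [0, 0.7, 0], [0, 0, -0.38]],
    [0.05, [0, 0.9, 0], [0, 0, -0.48]],
    [0.05, [0, 1, 0], [0, 0, -0.54]],
    [0.05, [0, 1, 0], [0, 0, -0.565]],
    [0.05, [0, 1, 0], [0, 0, -0.565]]
  ]
}}

```text
time: 12.6
ee_pos: [0.5258, -0.0494, 0.086]
tcp_rot: [180.0, 0.1, 90.0]
wrist_force: [-4.7, -4.8, 5.9]
opening: 0.0122
grasp_force: 39.3
```

Emit:
{"api": "step_arm", "payload": {
  "targets": [
    [0.05, [0, 0, 0], [0, 0, 0]],
    [0.05, [0, 0, 0], [0, 0, 0]],
    [0.05, [0, 0, 0], [0, 0, 0]]
  ]
}}

```text
time: 12.9
ee_pos: [0.5258, -0.0493, 0.086]
tcp_rot: [180.0, 0.1, 90.0]
wrist_force: [-5.0, -4.7, 5.3]
opening: 0.012
grasp_force: 39.3
```

Emit:
{"api": "step_arm", "payload": {
  "targets": [
    [0.3, [0, 0, 0], [0, 0, 0]],
    [0.6, [0, 0, 0], [0, 0, 0]],
    [0.9, [0, 0, 2], [0, 0, 0]],
    [1, [0, 0, 20], [0, 0, 0]],
    [1, [0, 0, 55], [0, 0, 0]],
    [1, [0, 0, 95], [0, 0, 0.1]],
    [1, [0, 0, 130], [0, 0, 0.22]],
    [1, [0, 0, 160], [0, 0, 0.34]]
  ]
}}

```text
time: 13.7
ee_pos: [0.526, -0.0485, 0.2469]
tcp_rot: [179.9, 0.0, 109.8]
wrist_force: [-0.3, -1.1, 0.3]
opening: 0.0857
grasp_force: 0.0
```

Emit:
{"api": "step_arm", "payload": {
  "targets": [
    [1, [1, 1, 0], [0, 0, 0.13]],
    [1, [1, 1, 0], [0, 0, 0.26]],
    [1, [1, 1, 0], [0, 0, 0.4]],
    [1, [1, 1, 0], [0, 0, 0.54]],
    [1, [1, 1, 0], [0, 0, 0.68]],
    [1, [1, 1, 0], [0, 0, 0.82]],
    [1, [1, 1, 0], [0, 0, 0.95]],
    [1, [1, 1, 0], [0, 0, 1.05]]
  ]
}}

```text
time: 14.5
ee_pos: [0.527, -0.0475, 0.2448]
tcp_rot: [180.0, 0.0, 170.0]
wrist_force: [-0.6, -0.2, 0.2]
opening: 0.0852
grasp_force: 0.0
```

```bash
cat > m.py <<'E'
from h import *
o=bot.get_obs();print({k:np.round(o[k],4).tolist() for k in("time","q","ee_pos","tcp_rot")})
im,d,P=cloud("wrist"); np.savez("wl.npz",im=im,P=P); q=P.reshape(-1,3); c=np.array([.527,-.0483])
r=np.hypot(*(q[:,:2]-c).T)
for lo,hi,R in((.1455,.151,.012),(.102,.106,.024),(.0865,.0898,.03)):
    k=q[(r<R)&(q[:,2]>lo)&(q[:,2]<hi)]
    if len(k): print("encl",cv2.minEnclosingCircle((k[:,:2]*1000).astype(np.float32)),len(k))
k=q[(r<.012)&(q[:,2]>.1455)&(q[:,2]<.151)]; cc=np.array(cv2.minEnclosingCircle((k[:,:2]*1000).astype(np.float32))[0])/1000
print([(t,round(1000*((k[:,:2]-cc)@[np.cos(np.radians(t)),np.sin(np.radians(t))]).max(),2)) for t in range(-60,61,6)])
a=np.degrees(np.arctan2(q[:,1]-c[1],q[:,0]-c[0]))
m=(r>.019)&(r<.0245)&(q[:,2]>.0935)&(q[:,2]<.1025); print("screw",m.sum(),np.percentile(a[m],[0,25,50,75,100]).round(1) if m.sum() else "", q[m].mean(0).round(4))
E
python3 m.py
```

```text
{'time': 14.5, 'q': [-5.1546, 3.0938, 12.3151, 99.2076, 0.0075, 4.8464], 'ee_pos': [0.527, -0.0475, 0.2448], 'tcp_rot': [179.9913, 0.013, 169.999]}
encl ((527.0671997070312, -48.45021438598633), 7.996377468109131) 194
encl ((527.0652465820312, -48.579994201660156), 17.62677764892578) 472
encl ((527.306640625, -48.729461669921875), 25.786563873291016) 657
[(-60, np.float64(7.8)), (-54, np.float64(7.75)), (-48, np.float64(7.63)), (-42, np.float64(7.42)), (-36, np.float64(7.13)), (-30, np.float64(6.76)), (-24, np.float64(6.31)), (-18, np.float64(5.8)), (-12, np.float64(5.22)), (-6, np.float64(5.1)), (0, np.float64(5.19)), (6, np.float64(5.74)), (12, np.float64(6.23)), (18, np.float64(6.65)), (24, np.float64(7.0)), (30, np.float64(7.27)), (36, np.float64(7.5)), (42, np.float64(7.75)), (48, np.float64(7.91)), (54, np.float64(7.99)), (60, np.float64(7.98))]
screw 25 [17.3 22.6 27.8 31.6 35.9] [ 0.5461 -0.0386  0.099 ]
```

The shaft's flat now faces within about 3° of the panel. The screw is at 27°. I'll grip the collar square to the screw (yaw 207°), low on the collar.

Emit:
{"api": "step_arm", "payload": {
  "targets": [
    [1, [0, -1, -12], [0, 0, 0.12]],
    [1, [0, -1, -40], [0, 0, 0.25]],
    [1, [0, -1, -75], [0, 0, 0.39]],
    [1, [0, -1, -108], [0, 0, 0.53]],
    [1, [0, -1, -138], [0, 0, 0.646]],
    [1, [0, -1, -160], [0, 0, 0.646]],
    [1, [0, -1, -174], [0, 0, 0.646]],
    [0.8, [0, -1, -181], [0, 0, 0.646]]
  ]
}}

```text
time: 15.35
ee_pos: [0.5265, -0.0485, 0.0626]
tcp_rot: [180.0, -0.1, -153.4]
wrist_force: [-0.6, 0.5, -0.2]
opening: 0.0734
grasp_force: 0.0
```

Emit:
{"api": "step_arm", "payload": {
  "targets": [
    [0.6, [0, 0, 0], [0, 0, 0]],
    [0.5, [0, 0, 0], [0, 0, 0]],
    [0.4, [0, 0, 0], [0, 0, 0]],
    [0.3, [0, 0, 0], [0, 0, 0]],
    [0.2, [0, 0, 0], [0, 0, 0]],
    [0.2, [0, 0, 0], [0, 0, 0]],
    [0.2, [0, 0, 0], [0, 0, 0]]
  ]
}}

```text
time: 16.05
ee_pos: [0.5276, -0.0487, 0.0651]
tcp_rot: [-179.9, 0.1, -153.3]
wrist_force: [-0.9, -0.3, 6.7]
opening: 0.034
grasp_force: 39.8
```

Emit:
{"api": "step_arm", "payload": {
  "targets": [
    [0.2, [0, 0, 3], [0, 0, 0]],
    [0.2, [0, 0, 5], [0, 0, -0.06]],
    [0.2, [0, 0, 8], [0, 0, -0.16]],
    [0.2, [0, 0, 13], [0, 0, -0.27]],
    [0.2, [0, 0, 19], [0, 0, -0.37]],
    [0.2, [0, 0, 26], [0, 0, -0.45]],
    [0.2, [0, 0, 31], [0, 0, -0.5]],
    [0.2, [0, 0, 33], [0, 0, -0.5]]
  ]
}}

```text
time: 16.85
ee_pos: [0.5272, -0.0489, 0.0972]
tcp_rot: [-180.0, 0.0, 178.0]
wrist_force: [1.5, -2.2, -2.6]
opening: 0.0342
grasp_force: 40.0
```

Emit:
{"api": "step_arm", "payload": {
  "targets": [
    [0.2, [0, 0, 0], [0, 0, 0]],
    [0.2, [0, 0, 0], [0, 0, 0]]
  ]
}}

```text
time: 17.05
ee_pos: [0.5271, -0.0489, 0.0967]
tcp_rot: [-180.0, 0.0, 178.1]
wrist_force: [1.0, -3.1, 2.4]
opening: 0.0341
grasp_force: 40.3
```

Run:
```python
from h import *
o=bot.get_obs();print({k:np.round(o[k],4).tolist() for k in("time","q","ee_pos","tcp_rot","wrist_force","opening","grasp_force")})
c=np.array([.5272,-.0485])
ims=[]
for n in("wrist","scene","top"):
    im,d,P=cloud(n); q=P.reshape(-1,3); r=np.hypot(*(q[:,:2]-c).T); a=np.degrees(np.arctan2(q[:,1]-c[1],q[:,0]-c[0]))
    K=(r<.05)&(q[:,2]>.085)&(q[:,2]<.16); x,y,w,h=cv2.boundingRect(K.reshape(384,512).astype(np.uint8)); ims.append(cv2.resize(im[y:y+h,x:x+w],(266,266),interpolation=cv2.INTER_CUBIC))
    k=q[(r<.0175)&(r>.010)&(q[:,2]>.105)&(q[:,2]<.145)&(abs(a)<40)]; print(n,"collar top?",len(k),np.histogram(k[:,2],bins=np.arange(.105,.146,.004))[0].tolist())
    m=(r>.019)&(r<.0245)&(q[:,2]>.112)&(q[:,2]<.14)&(abs(a)<60)
    print(" screw",m.sum(),q[m].mean(0).round(4) if m.sum() else "",np.percentile(a[m],[0,50,100]).round() if m.sum() else "")
    m=(r<.0095)&(abs(q[:,2]-.148)<.003); k=q[m,:2]; 
    if len(k): print(" shaft top",[(t,round(1000*((k-c)@[np.cos(np.radians(t)),np.sin(np.radians(t))]).max(),1)) for t in range(-40,41,10)])
    k=q[(np.hypot(q[:,0]-.33,q[:,1]+.2)<.05)&(q[:,2]>.01)&(q[:,2]<.1)]
    if len(k): print(" cap",k[:,2].max().round(4),np.round((k.min(0)+k.max(0))/2,3))
save(np.hstack(ims),"f1")
```

```text
{'time': 17.05, 'q': [-5.2831, 1.3431, -5.9172, 82.6968, -0.0254, -3.405], 'ee_pos': [0.5271, -0.0489, 0.0967], 'tcp_rot': [-179.9721, 0.0413, 178.1219], 'wrist_force': [0.9502, -3.063, 2.3797], 'opening': 0.0341, 'grasp_force': 40.2867}
wrist collar top? 229 [0, 0, 0, 0, 0, 0, 0, 225, 4, 0]
 screw 82 [ 0.5467 -0.0474  0.131 ] [-59.   1.  60.]
 shaft top [(-40, np.float64(7.1)), (-30, np.float64(6.6)), (-20, np.float64(6.0)), (-10, np.float64(5.3)), (0, np.float64(5.1)), (10, np.float64(5.4)), (20, np.float64(6.1)), (30, np.float64(6.9)), (40, np.float64(7.5))]
scene collar top? 18 [1, 0, 0, 0, 0, 1, 3, 9, 3, 1]
 screw 27 [ 0.5453 -0.048   0.131 ] [-59.  -4.  59.]
 shaft top [(-40, np.float64(8.4)), (-30, np.float64(8.6)), (-20, np.float64(8.5)), (-10, np.float64(8.1)), (0, np.float64(7.5)), (10, np.float64(7.1)), (20, np.float64(7.1)), (30, np.float64(7.4)), (40, np.float64(7.5))]
 cap 0.0993 [ 0.336 -0.202  0.055]Traceback (most recent call last):
  File "<stdin>", line 7, in <module>
cv2.error: OpenCV(4.12.0) /io/opencv/modules/imgproc/src/resize.cpp:4208: error: (-215:Assertion failed) !ssize.empty() in function 'resize'
```

Run:
```python
from h import *
c=np.array([.5272,-.0485]); ims=[]
for n in("wrist","scene"):
    im,d,P=cloud(n); q=P.reshape(-1,3); D=q[:,:2]-c; r=np.hypot(*D.T)
    K=(r<.04)&(q[:,2]>.085)&(q[:,2]<.16); x,y,w,h=cv2.boundingRect(K.reshape(384,512).astype(np.uint8)); ims.append(cv2.resize(im[y:y+h,x:x+w],(400,400),interpolation=cv2.INTER_CUBIC))
    m=(r>.0195)&(r<.026)&(q[:,2]>.12)&(q[:,2]<.134)&(abs(D[:,1])<.012)&(D[:,0]>0); print(n,"screw",m.sum(),(D[m].mean(0)*1000).round(1),q[m,2].max().round(4),np.degrees(np.arctan2(*D[m].mean(0)[::-1])).round(1))
    k=q[(r<.0175)&(r>.0098)&(q[:,2]>.13)&(q[:,2]<.14)&(abs(D[:,1])<.012)]
    s=np.linalg.lstsq(np.c_[k[:,:2]-c,np.ones(len(k))],k[:,2],rcond=None)[0]; print(" top plane",len(k),s.round(4))
save(np.hstack(ims),"f2"); print(bot.get_obs()["ee_pos"])
```

```text
wrist screw 64 [21.   0.3] 0.1319 0.7
 top plane 1368 [ 0.0002 -0.0069  0.1357]
scene screw 12 [21.5 -1.7] 0.1329 -4.7
 top plane 36 [-0.0084  0.025   0.1353]
[ 0.52710359 -0.04887675  0.09667407]
```

View pics/f2.png

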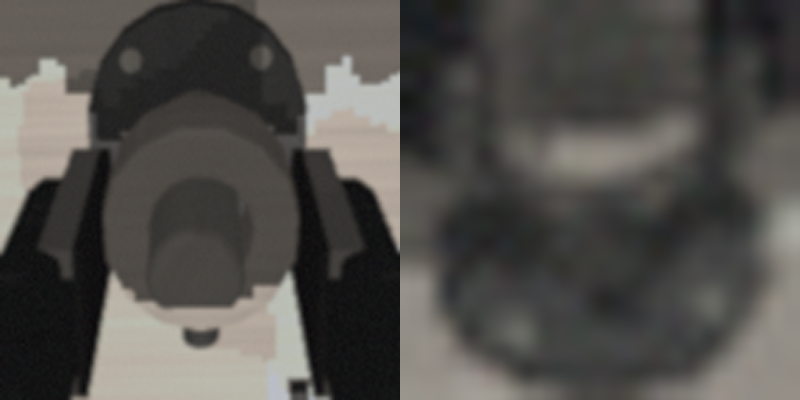

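The left half shows the collar gripped and level around the shaft, with the screw pointing to the panel at (200,335), below the collar in this view. The collar top is at 0.1355, which puts the screw 39 mm above the boss. Screw and flat both lie within a few degrees of +x, and the cap stands on the bench with its top at 0.097 to 0.099.

```bash
python3 -c "
from workcell import bot
print(bot.job_done())"
```

```text
the job is handed in; nothing more can be done
None
```

I handed the job in with the cap let go on the bench, the flat within about 4° of the panel, and the fingers still holding the collar level, its screw about 39 mm above the boss and within about 5° of the flat; no pass/fail verdict came back, and I did not re-measure the bystanders.

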